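# Push the parts box home into the corner stop

### The job

Push the grey parts box along the table into the aluminium corner stop, so that its long back side lies flush along the long rail and its left end is against the short end stop. Only push it with the fingers: it must stay flat on the table and must not be lifted. Leave everything else on the table where it stands.

Things in the scene. Friction and masses are not known exactly. Their poses are not given: they have to be found in the camera images.
- parts_box: Low grey-blue oblong box with closed (fixed) clear lid, 68 (x) x 150 (y) x 36 mm high, 0.35 kg, loose. Origin: centre of underside. Back wall at x = +33 mm, front wall x = -35, ends y = +75 and -75 (+y is its left end). Two dark hinges at lid height overhang the back 6 mm and pass over the rail. Starts up to 35 degrees askew, right of and in front of the corner stop, hinged side towards the rail.
- corner_stop: Fixed rigid corner of two aluminium angle strips, 20 mm high, 5 mm thick. Origin: inner corner at table level. Long rail: inner face x = 0, from y = 0 to -240 mm; short end stop: inner face y = 0, from x = 0 to -90 mm. The box goes inside (x, y negative: nearer the robot, to the right); home, its origin is at x = -33, y = -75 mm here, axes parallel. Flanges 3 mm high reach 20 mm outwards.
- blue_tin: Blue lidded tin, 58 mm diameter, 56 mm high, loose bystander; origin at the centre of its underside.
- brass_weight: Brass check weight with a knob, 31 mm diameter, 49 mm high, loose bystander; origin at the centre of its underside.
- mouse: White computer mouse, 110 x 62 x 45 mm, loose bystander to the right; origin at the centre of its underside.
- tape: Black roll of tape, 58 mm diameter, 19 mm high, loose bystander in front of the white indicator cabinet; origin at the centre of its underside.
- stapler: Dark blue stapler, 32 x 139 x 44 mm, loose bystander at the right; origin at the centre of its underside.
- calculator: Dark grey calculator, 122 x 68 x 13 mm, loose bystander at the right end of the table; origin at the centre of its underside.
- timer: White bench timer with a red dial, 51 x 62 x 62 mm, loose bystander at the left edge, behind the end stop; origin at the centre of its underside.
- spanner: Steel spanner lying flat, 29 x 154 x 7 mm, loose bystander at the left edge; origin at the centre of its underside.
- indicator: White indicator cabinet with buttons and a lamp post, fixed at the right of the table: an obstacle to keep the arm clear of. Cabinet 0.30 (x) x 0.36 (y) m, 0.32 m high, lamp post to 0.65 m; origin at the centre of its underside.
- monitor: Computer monitor, fixed behind the corner stop: an obstacle. Screen 0.56 m wide (y), 0.10 to 0.45 m above the table, leaning; its oval foot lies on the table. Origin at the centre of the foot's underside.

How it is judged:
At the end, for the whole second after the job is handed in: The box is at rest, flat on the table, its back within 4 mm of the long rail and its left end within 4 mm of the end stop, parallel to the rail within 0.04 rad (x of parts_box in the frame of corner_stop between -0.037 and -0.028 m and y of parts_box in the frame of corner_stop between -0.079 and -0.07 m and angle between the x axis of parts_box and the x axis of corner_stop, either way round below 0.04 rad and angle between parts_box's own z axis and vertical below 0.04 rad and height (world z) of parts_box below 0.005 m and linear speed of parts_box below 0.01 m/s); the robot touches nothing.
It fails at once if the parts box is lifted more than 10 mm or tipped more than 0.15 rad (height (world z) of parts_box above 0.01 m or angle between parts_box's own z axis and vertical above 0.15 rad).
It fails at once if another thing on the table is moved more than 15 mm (distance of any of blue_tin, brass_weight, mouse, tape, stapler, calculator, timer, spanner from where it was at the start of the episode above 0.015 m).
It also fails if it takes over 48 s, if anything falls off the work surface, if the arm or the gripper's body presses on something with over 40 N, if the wrist force passes 120 N, or if a joint passes its speed limit or range.

### The arm

A 6-joint arm with a two-finger parallel gripper is mounted at the origin on a cart in front of the work surface, level with it; the furniture and walls round the work are solid. World frame = base frame: x ahead of the robot, y to its left, z up, the work surface at z = 0. Lengths are in m, angles in rad, forces in N, time in s.
With the tool pointing down it reaches from about 0.25 to 0.725 m from the base axis. Payload 9.7 kg.
Tool frame: the origin (TCP) lies on the mounting face of the last link; the fingertips stand 173 mm ahead of it and the grasp point (between the pads) lies 155 mm ahead of it; z points along the fingers, y is the line along which they close (so a half turn about z gives the same grasp; the last joint's range is limited). The gripper opens to 85 mm and grips with 20 to 120 N. Pads are 22 mm wide; open, the fingers measure 114 mm over their backs; the gripper's body (76 mm by 85 mm) begins 54 mm behind the grasp point. The pads swing forward as they close: fully open they stand 13 mm farther back than shut.
Start: joints at [1.142, 0.087, 0.176, 1.66, 0, 1.571], TCP at [0.229, 0.5, 0.405] pointing down, gripper open.
Joint ranges: [-3.13, 3.13], [-0.85, 1.81], [-1.15, 1.24], [-2.2, 2.28], [-1.44, 1.52], [-3.14, 3.14]. Speed limits (rad/s): [2.22, 2.22, 2.57, 3.14, 3.14, 3.14].

### API

Orientations are given as [roll, pitch, yaw] about the fixed x, y, z axes, in that order (R = Rz(yaw) Ry(pitch) Rx(roll)).
In Python, from cell import r gives the robot as it stands. The module is installed in compiled form; this text tells all that it offers.
- The arm moves only by the tool arm_command, never from a script. Its argument "motion" is a list of rows, each a list of 7 numbers: the shift along the tool's x, y, z in units of 0.2 m (1.0 is 0.2 m), then the turn, a rotation vector about the tool's x, y, z in units of 360 degrees (1.0 is 360 degrees), then the gripper command: -1 is shut, 1 is fully open, values between are in proportion. In form: [[dx, dy, dz, rx, ry, rz, gripper], ...]. A call has 1 to 20 rows; each row is the pose to reach, as a shift and turn from the pose commanded when the call began, along the tool's axes at that moment, turning the shorter way round; what a row does not reach only later rows make up. A row lasts 1/10 s, in which the tool goes at most 50 mm and 8.59 degrees, less where a joint would pass 70% of its speed; a pose out of reach is approached as far as the arm can. A call with a number of a shift or a turn outside -1 to 1 is refused whole. A call with a gripper value outside its range is refused whole. The fingers move at their own pace and stop on an object; the grip force is fixed at half the most. Time passes only in rows, so rows that repeat a pose let the fingers close. It gives the time, the measured TCP pose, the force, the opening and the grip force at its end, in the units of the state.
- r.get_obs(): the state, without advancing time (a new reading comes with each control period).
- r.read_camera(name): name is "scene" or "top" or "wrist"; returns a dict with "pixels" (384x512x3 uint8, red, green, blue), "z_map" (384x512 float32, m along the optical axis (not along the pixel's ray), 0 where there is no reading), "mtx" (3x3 intrinsics, pixels), "origin" and "attitude" of the camera in the world; the wrist camera has in their place "mount" (4x4, takes a point from camera to tool coordinates, whose origin is the TCP and whose axes are the flange's). Camera axes: x right, y down, z forward; pixel columns grow to the right and rows downward; lengths in m; the calibration is good to about 2 mm. A picture is of the moment at which its call begins: read the wrist's pose just before it.
- r.finish_job(): hands the job in; it is judged then, once.
Trained networks look in the newest picture that a camera, given by its name, has taken for a name from the list of things; names that differ only in an ending like _2 or _b are one class to them, and where a whole thing is asked for, a point or a joint stands for the part that bears it (a point fixed in the world has none). Each returns a list of dicts, best first, with "score" (0 to 1); they miss things now and then, are a little off and sometimes report something else, mostly with a low value. They report only what shows in the picture. A call takes as long as a camera call.
- r.outline_of(label, camera): "mask" (384x512 bool, what is visible of it) and "box" ([left, top, right, bottom] in pixels, round what is visible of it).
The state is a dict: "time_s": time; "q": joint angles; "dq": joint speeds; "joint_torque": joint torques, N m; "eef_pos": TCP position; "tool_rot": TCP orientation; "ft_force": force on the tool from outside, world axes, zero at the start; "ft_torque": the same for the moment, N m; "gripper_width": finger opening in m; "finger_force": force on a finger pad.
Only numpy, scipy, OpenCV 4.12 (cv2) and the standard library are available. Lean on these libraries where they do the work, as an engineer would, in place of code of your own. Each camera call takes 0.05 s, during which the arm holds its last target. There are 200 camera calls.

## Working session

There is one attempt and no reset: what is moved stays moved. The work goes in short steps, Python scripts to look and compute and a tool call to move; the robot and the scene stay as the last step left them, time stands still between calls to the robot, and variables do not carry over. Pictures are saved under pics/ and viewed, at most 10 in all, crops included, and the job is handed in when it is done.

Besides the shell and the picture viewer there is one more tool, called after "Request:" by a JSON object that holds its "name" and its "arguments". arm_command: Moves the arm, as the interface text tells. Shifts and turns lie within -1 to 1; 1 stands for 0.2 m of shift or 360 degrees of turn. Its arguments: {"type":"object","properties":{"motion":{"type":"array"}},"required":["motion"]}

```bash
mkdir -p pics
cat > h.py <<'E'
import numpy as np, cv2
from cell import r
from scipy.spatial.transform import Rotation as R
def world(c):
    z=c["z_map"]; K=c["mtx"]; v,u=np.mgrid[:384,:512]
    p=np.stack([(u-K[0,2])/K[0,0]*z,(v-K[1,2])/K[1,1]*z,z],-1)
    A=np.array(c["attitude"]); 
    M=A if A.shape==(3,3) else R.from_euler('xyz',A).as_matrix()
    return p@M.T+np.array(c["origin"])
E
python3 - <<'E'
from h import *
o=r.get_obs(); print(o)
for n in("scene","top"):
    c=r.read_camera(n); cv2.imwrite(f"pics/{n}0.png",c["pixels"][...,::-1]); print(n,c["origin"],c["attitude"],c["mtx"])
    W=world(c)
    for l in "parts_box corner_stop blue_tin brass_weight mouse tape stapler calculator timer spanner indicator monitor".split():
        for d in r.outline_of(l,n)[:1]:
            m=d["mask"]&(c["z_map"]>0); P=W[m]
            if len(P): print(l,round(d["score"],2),d["box"],np.percentile(P,[3,50,97],axis=0).round(3).tolist())
E
```

```text
{'time_s': 0.0, 'q': array([ 1.14199340e+00,  8.74487330e-02,  1.75118330e-01,  1.65979806e+00,
       -2.19168382e-05,  1.57081059e+00]), 'dq': array([ 0.00181757,  0.00061806,  0.00089763,  0.00228557, -0.00050826,
       -0.00010456]), 'joint_torque': array([ 1.35400926e-03, -5.20389855e+01,  4.64802897e+01,  1.63080404e-02,
        1.20186887e-04, -2.44493680e-05]), 'eef_pos': array([0.22868098, 0.50020083, 0.40398104]), 'tool_rot': array([-3.14026052e+00,  2.19358181e-05,  2.71277549e+00]), 'ft_force': array([-0.69991396,  0.99372509,  0.21667552]), 'ft_torque': array([ 0.00863548, -0.04389297,  0.02902749]), 'finger_force': 0.0, 'gripper_width': 0.08547467311098769}
scene [-0.68188512  0.74085209  1.14936696] [-2.21097014 -0.00330203 -2.10965558] [[459.65459682   0.         244.70180656]
 [  0.         459.65459682 187.39247007]
 [  0.           0.           1.        ]]
corner_stop 0.78 [160.8, 192.4, 216.1, 231.9] [[0.545, 0.086, -0.0], [0.638, 0.242, 0.011], [0.657, 0.321, 0.022]]
blue_tin 0.84 [169.8, 234.4, 187.8, 258.4] [[0.407, 0.319, 0.001], [0.419, 0.345, 0.041], [0.45
[... 1009 characters left out ...]
[0.444, -0.015, 0.052]]
mouse 0.76 [271.2, 224.0, 301.7, 259.7] [[0.374, -0.141, 0.008], [0.413, -0.104, 0.024], [0.455, -0.07, 0.04]]
tape 0.72 [310.9, 233.4, 327.9, 252.4] [[0.384, -0.232, 0.006], [0.408, -0.205, 0.017], [0.433, -0.18, 0.023]]
stapler 0.62 [336.1, 237.7, 386.2, 254.8] [[0.386, -0.391, -0.001], [0.406, -0.327, 0.037], [0.427, -0.266, 0.046]]
calculator 0.67 [387.4, 227.8, 414.5, 265.5] [[0.352, -0.48, 0.002], [0.407, -0.447, 0.008], [0.462, -0.417, 0.015]]
timer 0.85 [98.2, 179.6, 124.7, 202.5] [[0.535, 0.405, 0.003], [0.556, 0.433, 0.057], [0.584, 0.461, 0.066]]
spanner 0.76 [101.2, 212.4, 117.3, 259.2] [[0.359, 0.439, -0.001], [0.427, 0.449, 0.005], [0.492, 0.462, 0.011]]
```

Run:
```python
from h import *
c=r.read_camera("top"); W=world(c); im=c["pixels"]
# rectified top-view: crop enlarged
cr=im[130:290,80:340]; cv2.imwrite("pics/topcrop.png",cv2.resize(cr,None,fx=3,fy=3,interpolation=cv2.INTER_CUBIC)[...,::-1])
m=r.outline_of("parts_box","top")[0]["mask"]&(abs(W[...,2]-.036)<.006)
p=W[m][:,:2].astype(np.float32); print("box top",cv2.minAreaRect(p),m.sum())
m=r.outline_of("corner_stop","top")[0]["mask"]&(W[...,2]>.013)&(W[...,2]<.028)
p=W[m]; print("stop pts",len(p))
for a in p[np.argsort(p[:,1])].round(3).tolist()[::6]: print(a)
for n,l in(("scene","monitor"),("top","monitor")):pass
```

```text
box top ((0.46345943212509155, 0.16808919608592987), (0.1510944813489914, 0.07745341956615448), 67.72160339355469) 1038
stop pts 197
[0.656, 0.073, 0.026]
[0.654, 0.082, 0.02]
[0.651, 0.095, 0.019]
[0.65, 0.104, 0.02]
[0.652, 0.113, 0.024]
[0.65, 0.123, 0.021]
[0.65, 0.133, 0.017]
[0.649, 0.141, 0.022]
[0.646, 0.151, 0.022]
[0.644, 0.161, 0.015]
[0.647, 0.17, 0.017]
[0.643, 0.179, 0.019]
[0.639, 0.191, 0.02]
[0.642, 0.201, 0.021]
[0.642, 0.211, 0.019]
[0.639, 0.22, 0.018]
[0.639, 0.232, 0.02]
[0.639, 0.245, 0.019]
[0.634, 0.256, 0.024]
[0.635, 0.266, 0.02]
[0.63, 0.275, 0.025]
[0.632, 0.283, 0.015]
[0.631, 0.294, 0.02]
[0.543, 0.3, 0.016]
[0.629, 0.302, 0.015]
[0.546, 0.303, 0.02]
[0.556, 0.304, 0.015]
[0.572, 0.305, 0.015]
[0.591, 0.306, 0.015]
[0.589, 0.308, 0.021]
[0.575, 0.308, 0.015]
[0.618, 0.309, 0.023]
[0.621, 0.313, 0.019]
```

View pics/topcrop.png

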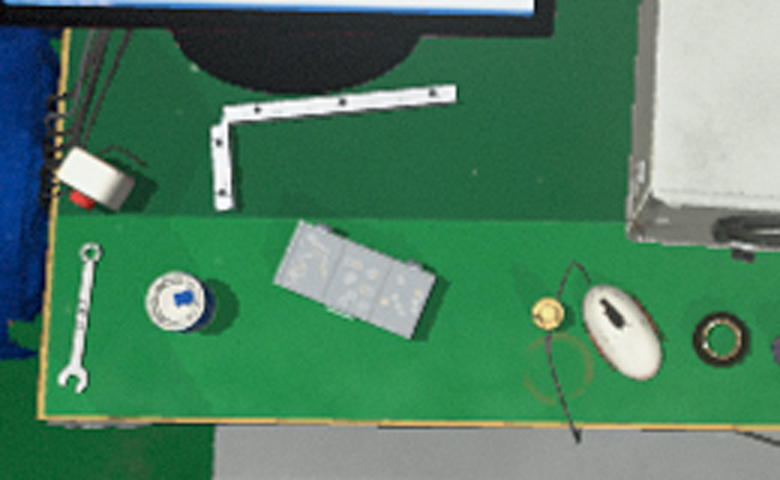

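View pics/scene0.png

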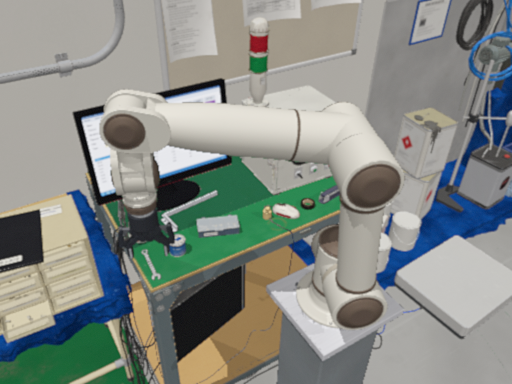

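The top crop shows the box at about (355, 280), its left end farther from the robot. The L-shaped stop has its corner near (225, 115), and the tin sits at (180, 300). The scene view shows the arm parked left over the timer and tin. My plan is to push the front with the open fingers at the stop's yaw, then push the right end.

Request:
{"name": "arm_command", "arguments": {"motion": [[-0.2, -0.15, 0, 0, 0, 0.02, 1], [-0.4, -0.3, 0, 0, 0, 0.04, 1], [-0.6, -0.45, 0, 0, 0, 0.06, 1], [-0.71, -0.53, 0, 0, 0, 0.08, 1], [-0.71, -0.53, 0, 0, 0, 0.104, 1], [-0.71, -0.53, 0, 0, 0, 0.128, 1], [-0.71, -0.53, 0, 0, 0, 0.152, 1], [-0.71, -0.53, 0, 0, 0, 0.175, 1], [-0.71, -0.53, 0, 0, 0, 0.2, 1], [-0.71, -0.53, 0, 0, 0, 0.224, 1], [-0.71, -0.53, 0, 0, 0, 0.248, 1], [-0.71, -0.53, 0, 0, 0, 0.272, 1], [-0.71, -0.53, 0, 0, 0, 0.296, 1], [-0.71, -0.53, 0, 0, 0, 0.32, 1], [-0.71, -0.53, 0, 0, 0, 0.344, 1], [-0.71, -0.53, 0, 0, 0, 0.368, 1], [-0.71, -0.53, 0, 0, 0, 0.392, 1], [-0.71, -0.53, 0, 0, 0, 0.414, 1], [-0.71, -0.53, 0, 0, 0, 0.414, 1], [-0.71, -0.53, 0, 0, 0, 0.414, 1]]}}

```text
time_s: 3.45
eef_pos: [0.3998, 0.1702, 0.4028]
tool_rot: [-3.022, 0.015, 0.373]
ft_force: [0.1, -0.5, -0.2]
gripper_width: 0.0851
finger_force: 0.0
```

The shift came out about twice what I commanded, and the turn fell short with some tilt. I'll check the state before moving further.

Run:
```python
from h import *
o=r.get_obs(); print(o["time_s"],o["q"].round(3),o["eef_pos"].round(4),o["tool_rot"].round(4),o["dq"].round(3))
R0=R.from_euler('xyz',[-3.14026,0,2.71278]); R1=R.from_euler('xyz',o["tool_rot"])
print("shift tool",R0.inv().apply(o["eef_pos"]-[.2287,.5002,.404]),"rotvec/deg",np.degrees((R0.inv()*R1).as_rotvec()))
```

```text
3.45 [ 0.372 -0.179 -0.085  1.68   0.12   3.141] [0.3998 0.1702 0.4028] [-3.0221  0.0154  0.3728] [-0.585 -0.161 -0.141  0.019 -0.038  0.002]
shift tool [-0.29285566 -0.22894197  0.00149997] rotvec/deg [  4.38840999   7.66296686 133.91652193]
```

Request:
{"name": "arm_command", "arguments": {"motion": [[0, 0, 0, 0, 0, 0, 1], [0.05, 0, 0, 0, 0, 0, 1], [0.05, 0, 0, 0, 0, 0, 1], [0.05, 0, 0, 0, 0, 0, 1]]}}

```text
time_s: 3.85
eef_pos: [0.409, 0.1758, 0.4025]
tool_rot: [-3.022, 0.016, 0.377]
ft_force: [0.2, -0.2, -0.7]
gripper_width: 0.0852
finger_force: 0.0
```

Run:
```python
from h import *
o=r.get_obs(); print(o["time_s"],o["q"].round(3),o["eef_pos"].round(4),o["tool_rot"].round(4),o["dq"].round(3))
```

```text
3.85 [ 0.376 -0.154 -0.064  1.677  0.119  3.141] [0.409  0.1758 0.4025] [-3.0222  0.016   0.377 ] [ 0.002 -0.009 -0.006  0.004 -0.002  0.001]
```

Joint 6 hit its limit (yaw = q1 − q6 + π), so the reach was best-effort. I'll turn the other way to yaw ≈ 3.25 and push along the tool's −x.

```bash
cat >> h.py <<'E'
def rel(pos,yaw=3.25,roll=np.pi):
    "shift and turn, in command units, from the present pose to a downward pose"
    o=r.get_obs(); A=R.from_euler('xyz',o["tool_rot"]); B=R.from_euler('xyz',[np.pi,0,yaw])
    return (A.inv().apply(np.array(pos)-o["eef_pos"])/.2).round(3),((A.inv()*B).as_rotvec()/2/np.pi).round(4)
E
python3 - <<'E'
from h import *
print(rel([.42,.18,.40]))
E
```

```text
(array([0.059, 0.002, 0.011]), array([-0.0073, -0.0268, -0.4566]))
```

Request:
{"name": "arm_command", "arguments": {"motion": [[0.06, 0, 0.01, -0.0004, -0.0014, -0.024, 1], [0.06, 0, 0.01, -0.0008, -0.0028, -0.048, 1], [0.06, 0, 0.01, -0.0012, -0.0042, -0.072, 1], [0.06, 0, 0.01, -0.0015, -0.0056, -0.096, 1], [0.06, 0, 0.01, -0.0019, -0.007, -0.12, 1], [0.06, 0, 0.01, -0.0023, -0.0085, -0.144, 1], [0.06, 0, 0.01, -0.0027, -0.0099, -0.168, 1], [0.06, 0, 0.01, -0.0031, -0.0113, -0.192, 1], [0.06, 0, 0.01, -0.0035, -0.0127, -0.216, 1], [0.06, 0, 0.01, -0.0038, -0.0141, -0.24, 1], [0.06, 0, 0.01, -0.0042, -0.0155, -0.264, 1], [0.06, 0, 0.01, -0.0046, -0.0169, -0.288, 1], [0.06, 0, 0.01, -0.005, -0.0183, -0.312, 1], [0.06, 0, 0.01, -0.0054, -0.0197, -0.336, 1], [0.06, 0, 0.01, -0.0058, -0.0211, -0.36, 1], [0.06, 0, 0.01, -0.0062, -0.0225, -0.384, 1], [0.06, 0, 0.01, -0.0065, -0.024, -0.408, 1], [0.06, 0, 0.01, -0.0069, -0.0254, -0.432, 1], [0.06, 0, 0.01, -0.0073, -0.0268, -0.4566, 1], [0.06, 0, 0.01, -0.0073, -0.0268, -0.4566, 1]]}}

```text
time_s: 5.85
eef_pos: [0.4196, 0.1802, 0.4005]
tool_rot: [3.142, 0.0, -3.031]
ft_force: [0.5, -0.1, 1.1]
gripper_width: 0.0855
finger_force: 0.0
```

```bash
cat >> h.py <<'E'
def wworld(o,c):
    M=np.array(c["mount"]); A=R.from_euler('xyz',o["tool_rot"]).as_matrix()
    return world(dict(c,attitude=A@M[:3,:3],origin=A@M[:3,3]+o["eef_pos"]))
E
python3 - <<'E'
from h import *
o=r.get_obs(); c=r.read_camera("wrist"); W=wworld(o,c); print(o["time_s"],o["q"].round(2),np.array(c["mount"]).round(3).tolist())
cv2.imwrite("pics/w1.png",c["pixels"][...,::-1])
for l in("parts_box","corner_stop"):
    for d in r.outline_of(l,"wrist")[:1]:
        P=W[d["mask"]&(c["z_map"]>0)]; print(l,d["score"],d["box"],np.percentile(P,[3,50,97],axis=0).round(3).tolist())
        if l=="parts_box":
            p=P[abs(P[:,2]-.036)<.006]; print(cv2.minAreaRect(p[:,:2].astype(np.float32)))
        else:
            p=P[(P[:,2]>.015)&(P[:,2]<.026)]; k=R.from_euler('z',-.109).as_matrix(); q=p@k.T
            print(np.percentile(q,[2,50,98],axis=0).round(4).tolist())
c=r.read_camera("top"); W=world(c)
m=r.outline_of("corner_stop","top")[0]["mask"]&(W[...,2]>.013)&(W[...,2]<.026); p=W[m]
a=p[p[:,1]<.29]; f=np.polyfit(a[:,1],a[:,0],1); print("top rail x=",f)
b=p[(p[:,0]<.615)&(p[:,1]>.29)]; print("top end y=",np.polyfit(b[:,0],b[:,1],1),b.mean(0))
mm=(W[...,2]>.08)&(W[...,0]>.55)&(W[...,1]>.0)&(W[...,1]<.4); q=W[mm]
print("monitor",[ (z,q[(q[:,2]>z)&(q[:,2]<z+.1)][:,0].min().round(3)) for z in (.08,.18,.28,.38) if ((q[:,2]>z)&(q[:,2]<z+.1)).any()])
E
```

```text
5.85 [ 0.41 -0.14 -0.05  1.66 -0.    0.29] [[-0.0, -0.964, -0.266, 0.067], [1.0, 0.0, -0.0, -0.0], [0.0, -0.266, 0.964, 0.031], [0.0, 0.0, 0.0, 1.0]]
parts_box 0.85 [170.1, 150.4, 308.1, 259.9] [[0.418, 0.1, 0.019], [0.463, 0.165, 0.035], [0.511, 0.235, 0.037]]
((0.4670354425907135, 0.16673889756202698), (0.1496652364730835, 0.07883746922016144), 68.97338104248047)
corner_stop 0.7 [162.2, 264.3, 350.3, 334.8] [[0.542, 0.083, 0.002], [0.637, 0.254, 0.011], [0.657, 0.321, 0.021]]
[[0.5731, 0.0092, 0.0152], [0.6608, 0.2165, 0.0198], [0.6657, 0.2416, 0.0217]]
top rail x= [-0.11294228  0.66371104]
top end y= [-0.07642057  0.35501645] [0.60994348 0.30840422 0.01681536]
monitor [(0.08, np.float64(0.7)), (0.18, np.float64(0.724)), (0.28, np.float64(0.737)), (0.38, np.float64(0.746))]
```

View pics/w1.png

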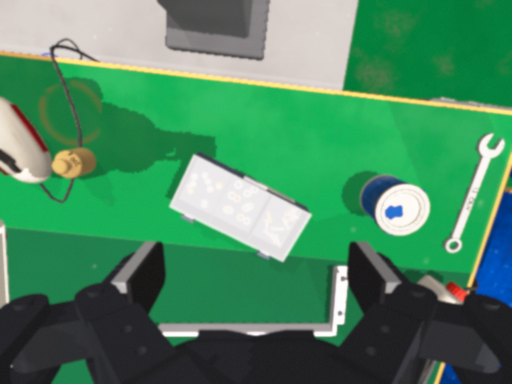

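The wrist view shows the box at about (240, 205) and the stop's inner corner near (335, 325), which agrees with the top view. I'll go to the robot side of the box and lower the fingers.

Request:
{"name": "arm_command", "arguments": {"motion": [[0.17, -0.01, 0.1, 0, 0, 0, 1], [0.34, -0.03, 0.25, 0, 0, 0, 1], [0.34, -0.03, 0.45, 0, 0, 0, 1], [0.34, -0.03, 0.65, 0, 0, 0, 1], [0.34, -0.03, 0.85, 0, 0, 0, 1], [0.34, -0.03, 1.0, 0, 0, 0, 1], [0.34, -0.03, 1.0, 0, 0, 0, 1]]}}

```text
time_s: 6.8
eef_pos: [0.3515, 0.1657, 0.197]
tool_rot: [-3.14, -0.006, -3.036]
ft_force: [-0.2, 0.7, 0.7]
gripper_width: 0.0852
finger_force: 0.0
```

Request:
{"name": "arm_command", "arguments": {"motion": [[0, 0, 0.08, 0, 0, 0, 1], [0, 0, 0.15, 0, 0, 0, 1], [0, 0, 0.15, 0, 0, 0, 1]]}}

```text
time_s: 7.1
eef_pos: [0.353, 0.1664, 0.1708]
tool_rot: [-3.141, -0.0, -3.036]
ft_force: [-1.3, 0.6, 0.5]
gripper_width: 0.0856
finger_force: 0.0
```

Request:
{"name": "arm_command", "arguments": {"motion": [[-0.06, 0, 0, 0, 0, 0, 1], [-0.1, 0, 0, 0, 0, 0, 1], [-0.14, 0, 0, 0, 0, 0, 1], [-0.18, 0, 0, 0, 0, 0, 1], [-0.22, 0, 0, 0, 0, 0, 1], [-0.26, 0, 0, 0, 0, 0, 1], [-0.3, 0, 0, 0, 0, 0, 1], [-0.34, 0, 0, 0, 0, 0, 1], [-0.38, 0, 0, 0, 0, 0, 1], [-0.42, 0, 0, 0, 0, 0, 1], [-0.46, 0, 0, 0, 0, 0, 1], [-0.5, 0, 0, 0, 0, 0, 1], [-0.54, 0, 0, 0, 0, 0, 1], [-0.58, 0, 0, 0, 0, 0, 1], [-0.62, 0, 0, 0, 0, 0, 1], [-0.62, 0, 0, 0, 0, 0, 1]]}}

```text
time_s: 8.7
eef_pos: [0.4774, 0.1798, 0.1707]
tool_rot: [3.141, 0.002, -3.035]
ft_force: [-0.0, -1.1, 0.6]
gripper_width: 0.0854
finger_force: 0.0
```

```bash
cat >> h.py <<'E'
C=np.array([.629,.3084]); TH=.111
def toS(p): return (np.asarray(p)[...,:2]-C)@np.array([[np.cos(TH),-np.sin(TH)],[np.sin(TH),np.cos(TH)]])
def look(cam,fn=None):
    o=r.get_obs(); c=r.read_camera(cam); W=wworld(o,c) if cam=="wrist" else world(c)
    print(cam,round(o["time_s"],2),"TCP S",toS(o["eef_pos"]).round(4),o["eef_pos"].round(4))
    for d in r.outline_of("parts_box",cam)[:1]:
        m=d["mask"]&(abs(W[...,2]-.036)<.008); s=toS(W[m]).astype(np.float32)
        print(round(d["score"],2),cv2.minAreaRect(s),np.percentile(s,[1,99],axis=0).round(4).tolist())
    if fn: cv2.imwrite(fn,cv2.resize(c["pixels"][130:270,90:290],None,fx=4,fy=4,interpolation=cv2.INTER_CUBIC)[...,::-1] if cam=="top" else c["pixels"][...,::-1])
E
python3 - <<'E'
from h import *
look("top"); look("wrist","pics/w2.png")
E
```

```text
top 8.7 TCP S [-0.1649 -0.111 ] [0.4774 0.1798 0.1707]
0.57 ((-0.11811692267656326, -0.1591440737247467), (0.05884455889463425, 0.04588468745350838), 1.9519999027252197) [[-0.1458, -0.182], [-0.0894, -0.1368]]
wrist 8.8 TCP S [-0.1657 -0.1111] [0.4766 0.1797 0.1707]
0.88 ((-0.13853389024734497, -0.1089097112417221), (0.1504943072795868, 0.03924969211220741), 89.40422821044922) [[-0.1572, -0.159], [-0.1206, -0.0359]]
```

View pics/w2.png

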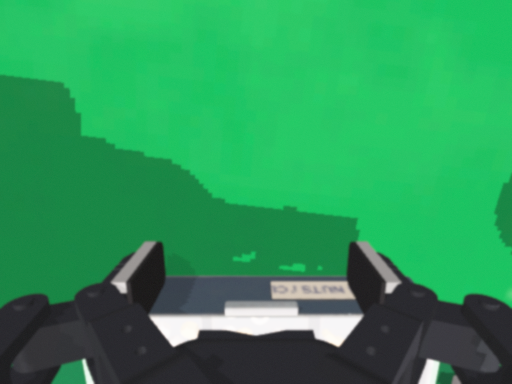

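The box is now square to the fingers with its front wall at rows 275–315. Its origin is near y = −0.109 in the stop frame. I'll push on towards the rail, leaving a small gap.

Request:
{"name": "arm_command", "arguments": {"motion": [[-0.04, 0, 0, 0, 0, 0, 1], [-0.08, 0, 0, 0, 0, 0, 1], [-0.12, 0, 0, 0, 0, 0, 1], [-0.16, 0, 0, 0, 0, 0, 1], [-0.2, 0, 0, 0, 0, 0, 1], [-0.24, 0, 0, 0, 0, 0, 1], [-0.28, 0, 0, 0, 0, 0, 1], [-0.32, 0, 0, 0, 0, 0, 1], [-0.36, 0, 0, 0, 0, 0, 1], [-0.4, 0, 0, 0, 0, 0, 1], [-0.4, 0, 0, 0, 0, 0, 1], [-0.3, 0, 0, 0, 0, 0, 1], [-0.2, 0, 0, 0, 0, 0, 1], [-0.2, 0, -0.2, 0, 0, 0, 1], [-0.2, 0, -0.4, 0, 0, 0, 1], [-0.1, -0.1, -0.4, 0, 0, 0, 0], [0.1, -0.3, -0.4, 0, 0, 0, -1], [0.1, -0.3, -0.4, 0, 0, 0, -1]]}}

```text
time_s: 10.7
eef_pos: [0.4604, 0.1156, 0.2507]
tool_rot: [-3.141, -0.0, -3.036]
ft_force: [1.1, 0.7, 0.5]
gripper_width: 0.0438
finger_force: 0.0
```

Run:
```python
from h import *
look("top","pics/t3.png"); look("wrist")
```

```text
top 10.7 TCP S [-0.1889 -0.1729] [0.4604 0.1156 0.2507]
0.75 ((-0.026770394295454025, -0.10937709361314774), (0.04486362263560295, 0.1468634158372879), 0.9609701037406921) [[-0.047, -0.1791], [-0.0064, -0.0371]]
wrist 10.8 TCP S [-0.1868 -0.1717] [0.4624 0.1171 0.2511]
0.63 ((-0.06537438184022903, -0.08315873146057129), (0.038220230489969254, 0.005315158516168594), 48.876983642578125) [[-0.0769, -0.0975], [-0.0527, -0.0697]]
```

View pics/t3.png

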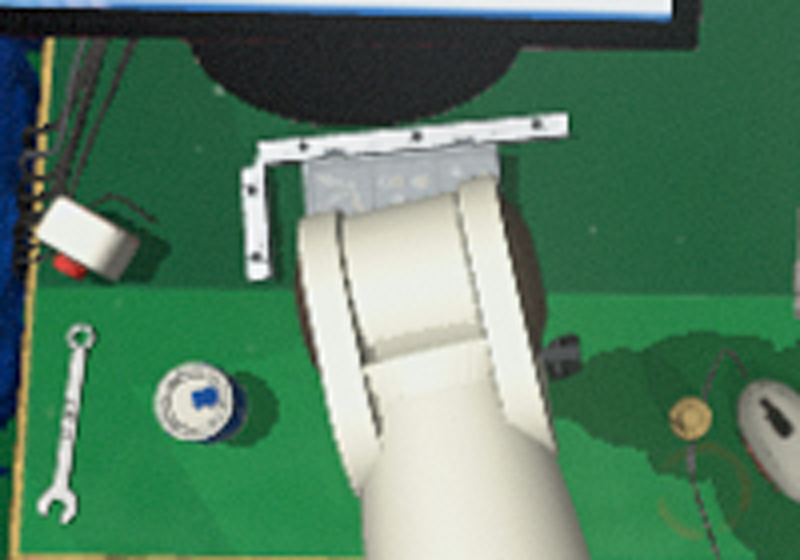

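The top view shows the box parallel just off the rail, its left end about 35 mm from the end stop. The arm is covering its front. Next I'll move the shut fingers to the box's right end, lower them and push towards the end stop.

Request:
{"name": "arm_command", "arguments": {"motion": [[0, -0.27, 0, 0, 0, 0, -1], [-0.2, -0.27, 0, 0, 0, 0, -1], [-0.4, -0.27, 0, 0, 0, 0, -1], [-0.6, -0.27, 0, 0, 0, 0, -1], [-0.755, -0.27, 0, 0, 0, 0, -1], [-0.755, -0.27, 0.15, 0, 0, 0, -1], [-0.755, -0.27, 0.28, 0, 0, 0, -1], [-0.755, -0.27, 0.34, 0, 0, 0, -1], [-0.755, -0.27, 0.34, 0, 0, 0, -1], [-0.755, -0.23, 0.34, 0, 0, 0, -1], [-0.755, -0.2, 0.34, 0, 0, 0, -1], [-0.755, -0.17, 0.34, 0, 0, 0, -1], [-0.755, -0.14, 0.34, 0, 0, 0, -1], [-0.755, -0.11, 0.34, 0, 0, 0, -1], [-0.755, -0.08, 0.34, 0, 0, 0, -1], [-0.755, -0.05, 0.34, 0, 0, 0, -1], [-0.755, -0.05, 0.34, 0, 0, 0, -1]]}}

```text
time_s: 12.6
eef_pos: [0.6138, 0.1248, 0.1826]
tool_rot: [3.141, 0.0, -3.034]
ft_force: [0.1, -0.9, -0.3]
gripper_width: 0.0
finger_force: 0.0
```

Run:
```python
from h import *
look("wrist","pics/w4.png"); look("top")
```

```text
wrist 12.6 TCP S [-0.0354 -0.1808] [0.6138 0.1248 0.1826]
0.62 ((-0.04032408446073532, -0.11656446754932404), (0.07388312369585037, 0.10137435793876648), 1.5253560543060303) [[-0.0768, -0.1656], [-0.0072, -0.0702]]
top 12.7 TCP S [-0.0355 -0.1813] [0.6138 0.1243 0.1823]
0.83 ((-0.040930937975645065, -0.045464325696229935), (0.06154022365808487, 0.07202132791280746), 89.6513671875) [[-0.0765, -0.075], [-0.0062, -0.0155]]
```

View pics/w4.png

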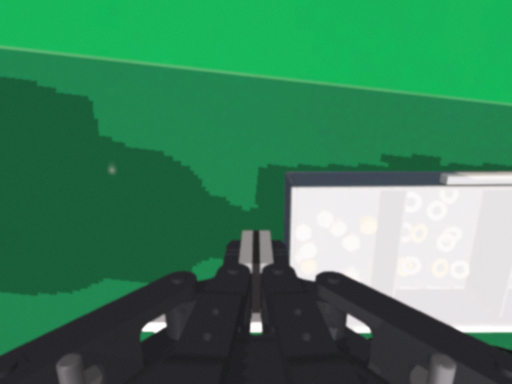

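The shut fingers are against the right end, at about column 290. The left end still has about 15 mm to go, so I'll continue slowly.

Request:
{"name": "arm_command", "arguments": {"motion": [[0, 0.02, 0, 0, 0, 0, -1], [0, 0.04, 0, 0, 0, 0, -1], [0, 0.055, 0, 0, 0, 0, -1], [0, 0.06, 0, 0, 0, 0, -1], [0, 0.065, 0, 0, 0, 0, -1], [0, 0.07, 0, 0, 0, 0, -1], [0, 0.07, 0, 0, 0, 0, -1]]}}

```text
time_s: 13.5
eef_pos: [0.6125, 0.138, 0.1827]
tool_rot: [3.141, 0.0, -3.035]
ft_force: [-0.3, -0.5, 0.7]
gripper_width: 0.0
finger_force: 0.4
```

Request:
{"name": "arm_command", "arguments": {"motion": [[0, 0.005, 0, 0, 0, 0, -1], [0, 0.005, 0, 0, 0, 0, -1]]}}

```text
time_s: 13.7
eef_pos: [0.6124, 0.1389, 0.1827]
tool_rot: [3.141, 0.001, -3.035]
ft_force: [0.4, -1.5, -1.3]
gripper_width: 0.0001
finger_force: 0.7
```

Request:
{"name": "arm_command", "arguments": {"motion": [[0, 0.005, 0, 0, 0, 0, -1], [0, 0.005, 0, 0, 0, 0, -1]]}}

```text
time_s: 13.9
eef_pos: [0.6123, 0.1399, 0.1827]
tool_rot: [3.142, 0.001, -3.035]
ft_force: [-0.2, -1.5, 0.3]
gripper_width: -0.0002
finger_force: 0.8
```

Not against the stop yet. I'll keep creeping and watch the force.

Request:
{"name": "arm_command", "arguments": {"motion": [[0, 0.005, 0, 0, 0, 0, -1], [0, 0.005, 0, 0, 0, 0, -1]]}}

```text
time_s: 14.1
eef_pos: [0.6122, 0.1408, 0.1826]
tool_rot: [-3.141, 0.0, -3.035]
ft_force: [-0.2, -4.3, -1.7]
gripper_width: 0.0
finger_force: 1.7
```

Run:
```python
from h import *
o=r.get_obs();print(o["ft_force"]);look("top","pics/t5.png")
```

```text
[-0.16224197 -4.34984107 -1.7288944 ]
top 14.1 TCP S [-0.0353 -0.1648] [0.6122 0.1408 0.1826]
0.93 ((-0.0398692861199379, -0.028128506615757942), (0.07462548464536667, 0.058215782046318054), 0.37841662764549255) [[-0.0766, -0.0558], [-0.0055, 0.0003]]
```

View pics/t5.png

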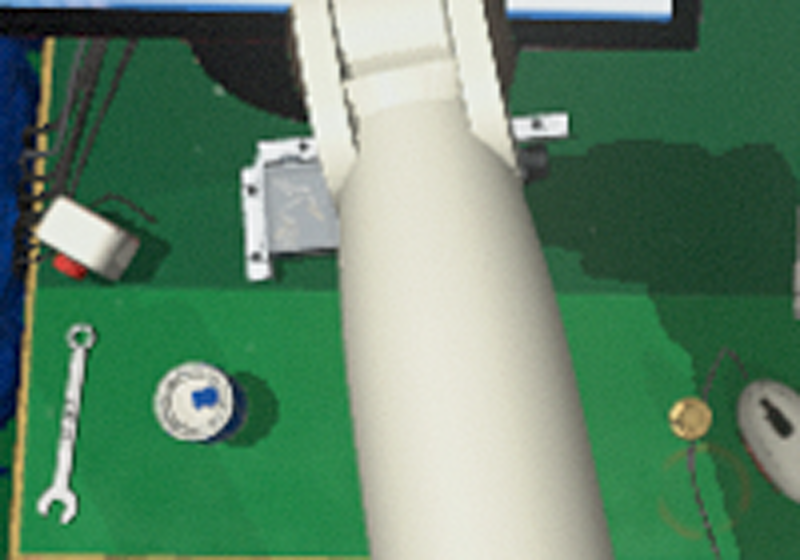

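The left end is now at the end stop, around pixel (265, 200), and the force is rising. One more small step will confirm it, then I'll back off, lift and go round to the front.

Request:
{"name": "arm_command", "arguments": {"motion": [[0, 0.005, 0, 0, 0, 0, -1], [0, 0.005, 0, 0, 0, 0, -1]]}}

```text
time_s: 14.4
eef_pos: [0.6121, 0.1411, 0.1826]
tool_rot: [-3.14, 0.0, -3.036]
ft_force: [0.3, -8.5, 1.8]
gripper_width: -0.0
finger_force: 4.2
```

Request:
{"name": "arm_command", "arguments": {"motion": [[0, -0.05, 0, 0, 0, 0, -1], [0, -0.1, 0, 0, 0, 0, -1], [0, -0.1, -0.2, 0, 0, 0, -1], [0, -0.1, -0.4, 0, 0, 0, -1], [0.2, 0.1, -0.4, 0, 0, 0, 0], [0.4, 0.3, -0.4, 0, 0, 0, 1], [0.5, 0.42, -0.4, 0, 0, 0, 1], [0.5, 0.42, -0.4, 0, 0, 0, 1], [0.5, 0.42, -0.4, 0, 0, 0, 1]]}}

```text
time_s: 15.3
eef_pos: [0.5033, 0.215, 0.2631]
tool_rot: [3.141, 0.002, -3.033]
ft_force: [0.4, 0.0, 0.4]
gripper_width: 0.0723
finger_force: 0.0
```

Run:
```python
from h import *
look("top"); look("wrist")
```

```text
top 15.3 TCP S [-0.1352 -0.0789] [0.5033 0.215  0.2631]
0.74 ((-0.039783407002687454, -0.10916268825531006), (0.07468587905168533, 0.08143219351768494), 1.3026974201202393) [[-0.0758, -0.149], [-0.0055, -0.0709]]
wrist 15.4 TCP S [-0.1344 -0.0798] [0.5043 0.2142 0.2628]
```

Request:
{"name": "arm_command", "arguments": {"motion": [[-0.06, 0.02, 0.0, 0, 0, 0, 1], [-0.12, 0.02, 0.15, 0, 0, 0, 1], [-0.12, 0.02, 0.3, 0, 0, 0, 1], [-0.12, 0.02, 0.42, 0, 0, 0, 1], [-0.12, 0.02, 0.465, 0, 0, 0, 1], [-0.12, 0.02, 0.465, 0, 0, 0, 1], [-0.15, 0.02, 0.465, 0, 0, 0, 1], [-0.18, 0.02, 0.465, 0, 0, 0, 1], [-0.21, 0.02, 0.465, 0, 0, 0, 1], [-0.23, 0.02, 0.465, 0, 0, 0, 1], [-0.25, 0.02, 0.465, 0, 0, 0, 1], [-0.26, 0.02, 0.465, 0, 0, 0, 1], [-0.26, 0.02, 0.465, 0, 0, 0, 1]]}}

```text
time_s: 16.8
eef_pos: [0.5551, 0.2243, 0.1696]
tool_rot: [3.142, 0.0, -3.035]
ft_force: [0.1, 1.0, 0.2]
gripper_width: 0.0853
finger_force: 0.0
```

Request:
{"name": "arm_command", "arguments": {"motion": [[-0.005, 0, 0, 0, 0, 0, 1], [-0.01, 0, 0, 0, 0, 0, 1], [-0.01, 0, 0, 0, 0, 0, 1]]}}

```text
time_s: 17.1
eef_pos: [0.5569, 0.2244, 0.1696]
tool_rot: [3.142, 0.0, -3.035]
ft_force: [-1.6, -0.1, -0.1]
gripper_width: 0.0853
finger_force: 1.3
```

Request:
{"name": "arm_command", "arguments": {"motion": [[-0.005, 0, 0, 0, 0, 0, 1], [-0.01, 0, 0, 0, 0, 0, 1], [-0.01, 0, 0, 0, 0, 0, 1]]}}

```text
time_s: 17.4
eef_pos: [0.5591, 0.2247, 0.1696]
tool_rot: [3.142, 0.001, -3.035]
ft_force: [-2.6, 0.0, 0.5]
gripper_width: 0.0854
finger_force: 0.9
```

Run:
```python
from h import *
look("top"); look("wrist")
```

```text
top 17.4 TCP S [-0.0787 -0.0755] [0.5591 0.2247 0.1696]
0.83 ((-0.029112789779901505, -0.1173703745007515), (0.06975068151950836, 0.06585907191038132), 84.01869201660156) [[-0.0597, -0.1496], [0.0016, -0.0872]]
wrist 17.5 TCP S [-0.0788 -0.0755] [0.5591 0.2247 0.1696]
0.98 ((-0.05268250033259392, -0.0757853239774704), (0.15091127157211304, 0.04053562879562378), 89.65094757080078) [[-0.0719, -0.1495], [-0.0349, -0.0026]]
```

The fingers are sliding the box at about 2 N. I'll creep on until it meets the rail.

Request:
{"name": "arm_command", "arguments": {"motion": [[-0.005, 0, 0, 0, 0, 0, 1], [-0.01, 0, 0, 0, 0, 0, 1], [-0.01, 0, 0, 0, 0, 0, 1]]}}

```text
time_s: 17.9
eef_pos: [0.5601, 0.2246, 0.1694]
tool_rot: [-3.141, -0.003, -3.034]
ft_force: [-9.8, -2.5, 4.0]
gripper_width: 0.0855
finger_force: 4.8
```

Request:
{"name": "arm_command", "arguments": {"motion": [[-0.005, 0, 0, 0, 0, 0, 1], [-0.005, 0, 0, 0, 0, 0, 1]]}}

```text
time_s: 18.1
eef_pos: [0.5605, 0.2246, 0.1693]
tool_rot: [-3.141, -0.004, -3.034]
ft_force: [-13.8, -3.7, 7.0]
gripper_width: 0.0857
finger_force: 7.3
```

Request:
{"name": "arm_command", "arguments": {"motion": [[-0.005, 0, 0, 0, 0, 0, 1], [-0.005, 0, 0, 0, 0, 0, 1]]}}

```text
time_s: 18.3
eef_pos: [0.5608, 0.2247, 0.1693]
tool_rot: [-3.141, -0.006, -3.034]
ft_force: [-20.7, -3.8, 9.7]
gripper_width: 0.0852
finger_force: 10.1
```

Firm contact with the rail (about 20 N). I'll back straight off, lift, and check the result.

Request:
{"name": "arm_command", "arguments": {"motion": [[0.03, 0, 0, 0, 0, 0, 1], [0.1, 0, 0, 0, 0, 0, 1], [0.2, 0, 0, 0, 0, 0, 1], [0.3, 0, -0.2, 0, 0, 0, 1], [0.4, -0.1, -0.4, 0, 0, 0, 1], [0.6, -0.2, -0.6, 0, 0, 0, 1], [0.8, -0.3, -0.8, 0, 0, 0, 1], [0.95, -0.4, -0.95, 0, 0, 0, 1], [0.95, -0.4, -0.95, 0, 0, 0, 1], [0.95, -0.4, -0.95, 0, 0, 0, 1]]}}

```text
time_s: 19.3
eef_pos: [0.3821, 0.1247, 0.3618]
tool_rot: [3.141, 0.006, -3.036]
ft_force: [0.6, 0.9, -0.7]
gripper_width: 0.0855
finger_force: 0.0
```

Run:
```python
from h import *
look("top","pics/t6.png"); look("wrist","pics/w6.png"); print(r.get_obs()["ft_force"])
```

```text
top 19.3 TCP S [-0.2658 -0.1552] [0.3821 0.1247 0.3618]
0.92 ((-0.03658701479434967, -0.07473170012235641), (0.1515280157327652, 0.07722221314907074), 88.04408264160156) [[-0.0719, -0.1484], [-0.0008, -0.0011]]
wrist 19.4 TCP S [-0.2647 -0.1545] [0.3831 0.1255 0.3589]
0.81 ((-0.06865832209587097, -0.06217947602272034), (0.011422447860240936, 0.0031291628256440163), 57.63724899291992) [[-0.0717, -0.0676], [-0.0654, -0.0567]]
[ 0.77729525  0.19199384 -0.68199459]
```

View pics/t6.png

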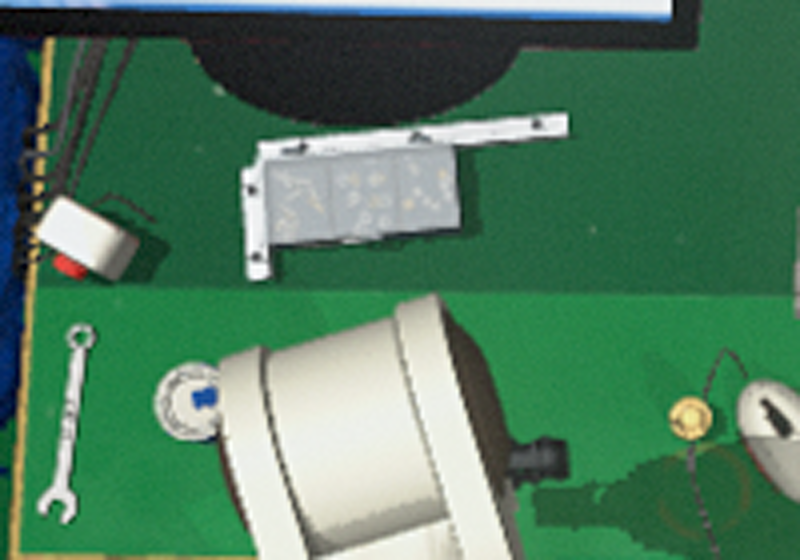

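View pics/w6.png

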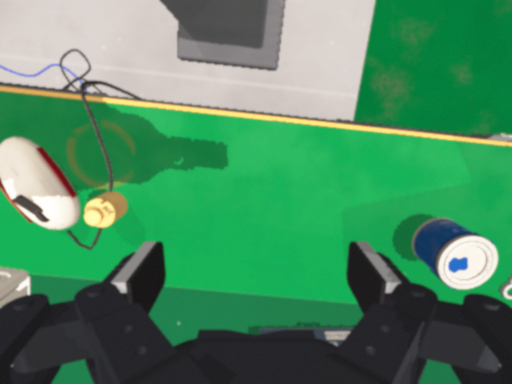

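The box sits in the corner with both hinges over the rail, at about (295, 148) and (420, 137). Its left end is on the end stop and the bystanders look untouched. I'll make one angle check against the rail, then hand in.

Run:
```python
from h import *
c=r.read_camera("top"); W=world(c); S=toS(W); m=r.outline_of("parts_box","top")[0]["mask"]
P=[]
for u in np.where(m.any(0))[0][4:-4]:
    v=np.where(m[:,u])[0]; P.append((S[v[-3],u],))
P=np.array(P)[:,0]; ang=cv2.fitLine(P.astype(np.float32),cv2.DIST_HUBER,0,.001,.001).ravel(); a=np.arctan(ang[0]/ang[1])
k=r.outline_of("corner_stop","top")[0]["mask"]&(W[...,2]>.013)&(W[...,2]<.026)&(S[...,1]<-.02)&(S[...,0]>-.02)
l=cv2.fitLine(S[k].astype(np.float32),cv2.DIST_HUBER,0,.001,.001).ravel(); b=np.arctan(l[0]/l[1])
print("front edge",a,"rail",b,"front x",np.median(P[:,0]))
if abs(a-b)<.03: print(r.finish_job())
```

```text
front edge 0.0033366242 rail 0.010084229 front x -0.0678875425842284
the job is handed in; nothing more can be done
None
```

I pushed the box into the corner stop and handed the job in. The last camera check put it parallel to the rail within about 0.01 rad, back on the rail and left end on the end stop, at about 20 of the 48 s; the judge's verdict was not shown.

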